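Unlock the fruit slicer and open it for loading

ROBOT

A 6-joint arm with a two-finger parallel gripper is mounted at the origin on a cart in front of the work surface, level with it; the furniture and walls round the work are solid. World frame = base frame: x ahead of the robot, y to its left, z up, the work surface at z = 0. Lengths are in m, angles in degrees, forces in N, time in s.
With the tool pointing down it reaches from about 0.4 to 0.825 m from the base axis. Payload 7 kg.
Tool frame: the origin (TCP) lies at the very end of the fingers, on their centre line; the grasp point (between the pads) lies 19 mm behind it; z points along the fingers, y is the line along which they close (so a half turn about z gives the same grasp; the last joint's range is limited). The gripper opens to 88 mm and grips with 3 to 60 N. Pads are 19 mm wide; open, the fingers measure 130 mm over their backs; the gripper's body (78 mm by 193 mm) begins 47 mm behind the grasp point.
Start: joints at [86.007, 20.546, 0.682, 0, -70.136, -16.507], TCP at [0.236, 0.632, 0.227] pointing down, gripper open.
Joint ranges: [-176.03, 176.03], [-82.01, 121.73], [-58.28, 71.71], [-173.87, 95.51], [-174.79, -0.11], [-173.66, 173.66]. Speed limits (degrees/s): [136.94, 136.94, 172.46, 180, 180, 180].

INTERFACE

Orientations are given as [roll, pitch, yaw] about the fixed x, y, z axes, in that order (R = Rz(yaw) Ry(pitch) Rx(roll)).
In Python, from plant import get_state, capture, close_job, regions_of gives the robot as it stands.
- The arm moves only by the tool jog_arm, never from a script. Its argument "moves" is a list of rows, each a list of 3 entries, a list of its own where there are three numbers: the shift along the tool's x, y, z in cm, then the turn about the tool's z in degrees, then the finger opening in cm, from 0 to 8.76. A call has 1 to 12 rows; each row shifts and turns the commanded pose from where the row before left it, along the tool's axes as they then stand; what a row does not reach is not made up. A row lasts 1/8 s, in which the tool goes at most 62.5 mm and 10.7 degrees, less where a joint would pass 70% of its speed; a pose out of reach is approached as far as the arm can. A call is refused whole if a number of a shift passes 6.25 or a number of a turn 10.7, either way. A call with a gripper value outside its range is refused whole. The fingers move at their own pace and stop on an object; "newtons" is the grip in N (left out, the last holds). Time passes only in rows, so rows that do not move let the fingers close. It gives the time, the measured TCP pose, the force, the opening and the grip force at its end, in the units of the state.
- get_state(): the state, without advancing time (a new reading comes with each control period).
- capture(name): name is "scene" or "top" or "wrist"; returns a dict with "pixels" (420x560x3 uint8, blue, green, red), "mtx" (3x3 intrinsics, pixels), "world_from_camera" (4x4, takes a point from camera to world coordinates); the wrist camera has in their place "hand_eye" (4x4, takes a point from camera to tool coordinates, whose origin is the TCP and whose axes are the flange's). Camera axes: x right, y down, z forward; pixel columns grow to the right and rows downward; lengths in m; the calibration is good to about 2 mm. A picture is of the moment at which its call begins: read the wrist's pose just before it. There is no depth.
- close_job(): hands the job in; it is judged then, once.
Trained networks look in a picture, given as the dict that the camera call returned (one of the last four; its "shot" number tells which), for a name from the list of things; names that differ only in an ending like _2 or _b are one class to them, and where a whole thing is asked for, a point or a joint stands for the part that bears it (a point fixed in the world has none). Each returns a list of dicts, best first, with "confidence" (0 to 1); they miss things now and then, are a little off and sometimes report something else, mostly with a low value. They report only what shows in the picture. A call takes as long as a camera call. They do not tell look-alikes from the thing itself.
- regions_of(picture, thing): "pixels" (420x560 bool, what is visible of it) and "pixel" ([column, row] in pixels, amid what is visible of it).
The state is a dict: "time_s": time; "joints": joint angles; "qd": joint speeds; "joint_torque": joint torques, N m; "tcp_pos": TCP position; "eef_rot": TCP orientation; "contact_force": force on the tool from outside, world axes, zero at the start; "moment": the same for the moment, N m; "gripper_width": finger opening in m; "gripper_force": force on a finger pad.
Only numpy, scipy, OpenCV 4.12 (cv2) and the standard library are available. Lean on these libraries where they do the work, as an engineer would, in place of code of your own. Each camera call takes 0.05 s, during which the arm holds its last target. There are 200 camera calls.

TASK

Make the fruit slicer ready for the lemons: turn its red-handled locking pin anticlockwise (seen from above), feeling with a light upward pull for the point where it comes free, draw it out and hang it upright in the notch of the bracket on the front of the slicer, dropped down fully behind the lips and let go. Then pull the white pusher fully back by its black grip bar, away from the blades, and leave everything else where it stands.

Things in the scene. Friction and masses are not known exactly. Their poses are not given: they have to be found in the camera images.
- slicer: fixed aluminium fruit slicer, 345 mm long along its own y, 132 mm wide along x, z up. Origin: on the worktop under its middle. Blade frame (157 mm high) at its +y end, loading end at -y, front (with the pin bracket) at -x.
- bore (a point): centre of the 32 mm bore in the pusher carriage, at its top face 74 mm above the worktop. The bore is 20 mm deep; 8 mm under it lies a fixed 10 mm keyhole plate (round hole, two side slots), out of sight. Held there, the pin lifts 6 mm and no more until its dog lines up with the slots (window about +-0.12 rad): 0.5 to 1.2 rad anticlockwise from its start, different each time, only to be felt.
- lock_pin: loose upright steel pin, 117 mm long, 0.15 to 0.30 kg. Origin: its lower tip, z up; handle bar and dog both along its x. From the tip up: dog 29 x 7 x 8 mm; shank 15 mm thick to 30 mm; plug 30 mm thick to 52 mm; flange 44 mm wide, 52 to 57 mm (rests on the carriage's top at the start); neck 14 mm; red bar at 108 mm. Raised 52 mm, its tip is clear of the carriage.
- pin_bar (a point): centre of the pin's round red bar (78 mm long, 17 mm thick), 108 mm above the pin's tip: grasp it here from above, fingers closing along the pin's y.
- pin_shoulder (a point): centre of the plug's underside, 30 mm above the pin's tip: the face that rests on the bracket when the pin is parked.
- pin_bracket: fixed steel bracket on the slicer's front rail, place along it varies; level plate 54 mm wide (y), 8 mm thick, top 80 mm above the worktop. Origin = notch_seat. The 20 mm wide notch runs along x, open to -x; it ends 9.5 mm past the seat, the plate's front edge is 23 mm before it. Beside the mouth, 17 to 22 mm before the seat, two lips stand 4 mm above the plate.
- notch_seat (a point): where the centre of the pin's shoulder belongs when parked: notch centre line, level with the plate's top; axes as the slicer's. The shank goes in sideways from -x with the shoulder 5 to 12 mm above the plate; then the pin is let down so that the plug sits behind the lips.
- pusher (a joint): travel of the pusher carriage in m: 0 at the start (pusher in the blades, held by the pin), 0.070 fully back at its stop; it slides along the slicer's -y with about 3 N of friction and stays where it is left.
- pusher_grip (a point): centre of the black grip bar on the pusher: 72 mm long along the slicer's x, 17 mm thick, 134 mm above the worktop, on two steel posts; pinch it from above, fingers closing along the slicer's y.
- lemon: bystander: loose yellow lemon, 71 x 53 x 51 mm, on the worktop left of the slicer's front (a second one lies on the board at the far left).
- jar: bystander: spice jar with dark lid, 41 mm in diameter, 105 mm high, standing at the front right.
- peeler: bystander: loose white vegetable peeler, 170 x 25 x 18 mm, lying in front of the slicer.
There are look-alikes about, which are no part of the job. What is shaped like the lock_pin but blue is not meant.

How it is judged (in metres and radians):
On the way, in this order (a step that is already met when the one before it is completed fails the run):
1. the pin is drawn out: its tip is above the carriage (z of lock_pin in the frame of slicer above 0.078 m), for 0.1 s.
2. the pin hangs in the bracket's notch behind the lips, let go, with the pusher still in the blades (horizontal distance between pin_shoulder and notch_seat below 0.008 m and z of pin_shoulder in the frame of notch_seat between -0.003 and 0.0025 m and angle between lock_pin's own z axis and vertical below 0.12 rad and value of joint pusher below 0.02 m and contact force between the fingers and lock_pin below 0.1 N), for 0.2 s.
At the end, for the whole second after the job is handed in: The pin hangs at rest and upright (within 0.12 rad) in the notch, its shoulder within 8 mm of the seat and down on the plate (within 3 mm, not on the lips), and the pusher is back to within 5 mm of its stop (horizontal distance between pin_shoulder and notch_seat below 0.008 m and z of pin_shoulder in the frame of notch_seat between -0.003 and 0.0025 m and angle between lock_pin's own z axis and vertical below 0.12 rad and linear speed of lock_pin below 0.02 m/s and value of joint pusher above 0.065 m); the robot touches nothing.
It fails at once if a bystander (lemon, peeler, jar) is pushed more than 30 mm from its place (distance of any of lemon, peeler, jar from where it was at the start of the episode above 0.03 m).
It also fails if it takes over 64 s, if anything falls off the work surface, if the arm or the gripper's body presses on something with over 40 N, if the wrist force passes 120 N, or if a joint passes its speed limit or range.

## Working session

There is one attempt and no reset: what is moved stays moved. The work goes in short steps, Python scripts to look and compute and a tool call to move; the robot and the scene stay as the last step left them, time stands still between calls to the robot, and variables do not carry over. Pictures are saved under pics/ and viewed, at most 10 in all, crops included, and the job is handed in when it is done.

Besides the shell and the picture viewer there is one more tool, called as name(argument=value, ...) on one line, values as JSON. jog_arm: Moves the arm, as the interface text tells. Its arguments: {"type":"object","properties":{"moves":{"type":"array"},"newtons":{"type":"number"}},"required":["moves"]}

```bash
mkdir -p pics
cat > h.py <<'E'
import numpy as np,cv2
from plant import get_state,capture,close_job,regions_of
from scipy.spatial.transform import Rotation as R
def shot(name):
    s=get_state(); p=capture(name)
    if 'world_from_camera' in p: p['T']=np.array(p['world_from_camera'])
    else:
        T=np.eye(4); T[:3,3]=s['tcp_pos']; T[:3,:3]=R.from_euler('xyz',s['eef_rot'],degrees=True).as_matrix()
        p['T']=T@np.array(p['hand_eye'])
    return p
def ray(p,uv):
    d=np.linalg.inv(np.array(p['mtx']))@[uv[0],uv[1],1.]
    return p['T'][:3,3],(p['T'][:3,:3]@d)
def atz(p,uv,z):
    o,d=ray(p,uv); return o+d*(z-o[2])/d[2]
def proj(p,X):
    c=np.linalg.inv(p['T'])@np.append(X,1); q=np.array(p['mtx'])@c[:3]; return q[:2]/q[2]
def tri(obs):
    A=np.zeros((3,3));b=np.zeros(3)
    for p,uv in obs:
        o,d=ray(p,uv); d=d/np.linalg.norm(d); M=np.eye(3)-np.outer(d,d); A+=M;b+=M@o
    X=np.linalg.solve(A,b); return X,[np.round(proj(p,X)-uv,1) for p,uv in obs]
E
python3 - <<'E'
from h import *
s=get_state(); print({k:np.round(v,3).tolist() for k,v in s.items()})
P={}
for n in ['scene','top','wrist']:
    p=shot(n); P[n]=p; cv2.imwrite(f'pics/{n}0.png',p['pixels']); print(n,np.round(p['T'],3).tolist(),p['mtx'])
    for t in ['lock_pin','slicer','pin_bracket','pusher_grip']:
        print(t,[(round(r['confidence'],2),np.round(r['pixel']).tolist(),int(r['pixels'].sum())) for r in regions_of(p,t)][:4])
cv2.imwrite('pics/all.png',np.hstack([cv2.resize(P['scene']['pixels'],(400,300)),cv2.resize(P['wrist']['pixels'],(400,300))]))
E
```

```text
{'time_s': 0.0, 'joints': [86.007, 20.59, 0.631, -0.02, -70.135, -16.506], 'qd': [0.074, 0.04, 0.01, 0.035, -0.011, 0.012], 'joint_torque': [-0.002, -58.272, 29.305, 6.997, 0.007, -0.0], 'tcp_pos': [0.236, 0.632, 0.226], 'eef_rot': [179.905, -0.009, -20.507], 'contact_force': [0.135, 0.457, 0.108], 'moment': [-0.002, 0.032, -0.005], 'gripper_force': 0.0, 'gripper_width': 0.088}
scene [[0.471, -0.624, 0.623, -0.074], [-0.882, -0.345, 0.322, -0.044], [0.014, -0.701, -0.713, 0.808], [0.0, 0.0, 0.0, 1.0]] [[427.75794205   0.         283.96374518]
 [  0.         427.75794205 207.21443252]
 [  0.           0.           1.        ]]
lock_pin [(0.75, [314.0, 197.0], 395), (0.66, [169.0, 219.0], 569)]
slicer [(0.83, [300.0, 210.0], 7129)]
pin_bracket [(0.8, [287.0, 228.0], 498), (0.5, [316.0, 200.0], 390)]
pusher_grip [(0.84, [298.0, 209.0], 3512), (0.6, [303.0, 211.0], 7240)]
top [[-0.025, -0.995, 0.098, 0.391], [-1.0, 0.026, 0.008, 0.234], [-0.01, -0.098, -0.995, 1.368], [0.0, 0.0, 0.0, 1.0]] [[520.74861073   0.         281.43787433]
 [  0.         520.74861073 204.29895041]
 [  0.           0.           1.        ]]
lock_pin [(0.73, [176.0, 256.0], 357), (0.59, [288.0, 169.0], 383), (0.36, [282.0, 208.0], 377)]
slicer [(0.95, [281.0, 172.0], 6528)]
pin_bracket [(0.7, [278.0, 208.0], 352)]
pusher_grip [(0.64, [277.0, 171.0], 3501)]
wrist [[-0.35, -0.905, -0.243, 0.302], [-0.937, 0.338, 0.092, 0.609], [-0.001, 0.26, -0.966, 0.386], [0.0, 0.0, 0.0, 1.0]] [[308.86268546   0.         277.23391109]
 [  0.         308.86268546 205.96070974]
 [  0.           0.           1.        ]]
lock_pin []
slicer []
pin_bracket []
pusher_grip []
```

Run:
```python
import cv2
a=cv2.imread('pics/scene0.png');b=cv2.imread('pics/top0.png')
cv2.imwrite('pics/c.png',cv2.resize(a[100:340,100:420],(800,600),interpolation=cv2.INTER_CUBIC))
cv2.imwrite('pics/d.png',cv2.resize(b[60:300,130:450],(800,600),interpolation=cv2.INTER_CUBIC))
```

```text
(no output)
```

View pics/c.png

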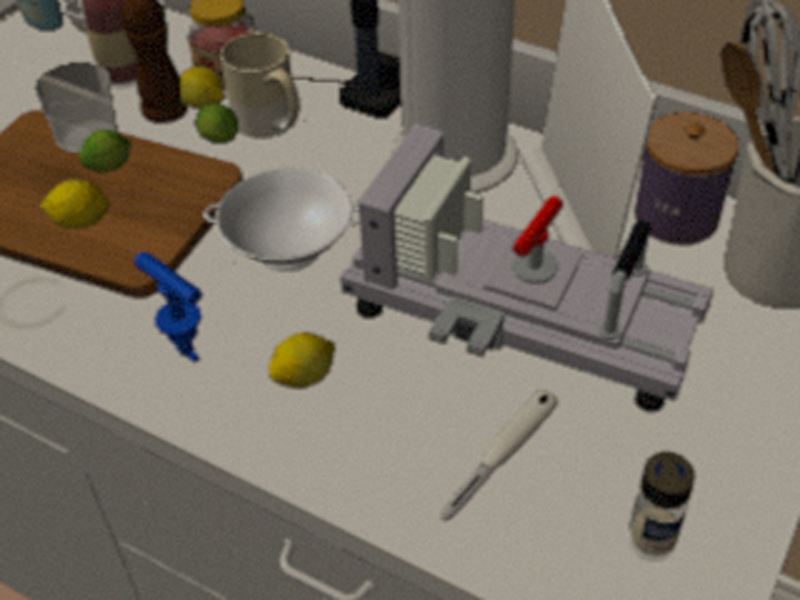

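View pics/d.png

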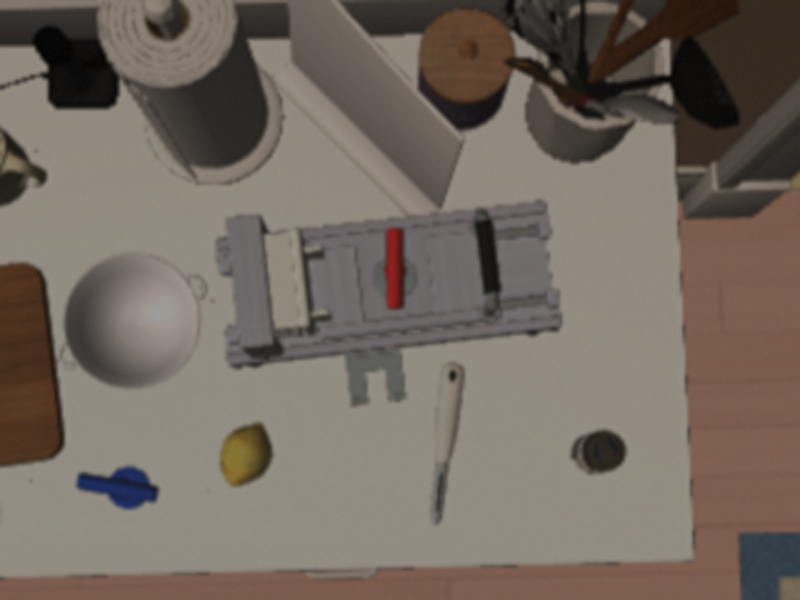

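The red pin sits in the slicer (bar at top full-frame ≈ (288,167)), with the black grip bar at ≈ (325,165) and the bracket at ≈ (280,210). A white board leans close behind the slicer. I'll measure now.

```bash
cat >> h.py <<'E'
def blob(p,kind,near=None):
    hsv=cv2.cvtColor(p['pixels'],cv2.COLOR_BGR2HSV).astype(int); h,s,v=hsv[...,0],hsv[...,1],hsv[...,2]
    if kind=='red': m=((h<8)|(h>172))&(s>170)&(v>80)
    else: m=(v<45)
    n,l,st,c=cv2.connectedComponentsWithStats(m.astype(np.uint8))
    idx=[i for i in range(1,n) if st[i,4]>25]
    i=max(idx,key=lambda i:st[i,4]) if near is None else min(idx,key=lambda i:np.hypot(*(c[i]-near)))
    ys,xs=np.nonzero(l==i); d=np.c_[xs,ys]-c[i]; w,V=np.linalg.eigh(np.cov(d.T)); a=V[:,1]; t=d@a
    return c[i],st[i,4],(c[i]+a*t.min(),c[i]+a*t.max())
E
python3 - <<'E'
from h import *
s=shot('scene');t=shot('top')
for k,ns,nt in [('red',None,None),('blk',(352,200),(325,165))]:
    a=blob(s,k,ns);b=blob(t,k,nt); print(k,a,b)
    print(tri([(s,a[0]),(t,b[0])]))
    z={'red':.13,'blk':.134}[k]; e=[atz(t,u,z+.008) for u in b[2]]; print(e, np.degrees(np.arctan2(*(e[0]-e[1])[[1,0]])))
def c(v): return np.array(v)/2.5
S0=np.array([100,100]);T0=np.array([130,60])
for n,u,v in [('bracket lips mid',(470,325),(376,400)),('board top',(650,100),(462,140)),('board bot',(612,255),(440,210)),('board topfar',(565,0),(292,0)),('frame top fl',(365,195),(242,362)),('front-right corner',(680,375),(555,328))]:
    print(n,tri([(s,c(u)+S0),(t,c(v)+T0)]))
for n in [(365,350),(388,348),(350,403),(404,398)]: print(atz(t,c(n)+T0,.08))
E
```

```text
red (array([314.43884892, 190.04316547]), np.int32(139), (array([322.4627647 , 179.34715611]), array([306.50041693, 200.62522355]))) (array([286.99346405, 166.90849673]), np.int32(153), (array([287.03668884, 151.99430987]), array([286.94971739, 182.0027525 ])))
(array([0.6041765 , 0.22796853, 0.12725098]), [array([-0.1,  0. ]), array([ 0.1, -0.1])])
[array([0.63836553, 0.22725173, 0.138     ]), array([0.56579431, 0.22935561, 0.138     ])] -1.6605759995413538
blk (array([353.62091503, 198.33333333]), np.int32(153), (array([358.38828338, 187.7250931 ]), array([348.81847381, 209.01961695]))) (array([324.73837209, 161.84302326]), np.int32(172), (array([322.94218898, 148.00750526]), array([326.5998862 , 176.18176846])))
(array([0.61293221, 0.13631079, 0.13607539]), [array([-0.6,  0. ]), array([ 0.5, -0.2])])
[array([0.64490332, 0.14124751, 0.142     ]), array([0.57668642, 0.1347988 , 0.142     ])] 5.400263166260973
bracket lips mid (array([0.48158841, 0.24076833, 0.10167254]), [array([-3.5,  0. ]), array([ 2.8, -1.6])])
board top (array([0.69859164, 0.1651687 , 0.23205059]), [array([ 0.7, -0. ]), array([-0.6,  0.3])])
board bot (array([0.67659824, 0.17491412, 0.05055027]), [array([-1.1,  0. ]), array([ 1. , -0.5])])
board topfar (array([0.8399239 , 0.31324779, 0.21416717]), [array([-0.4,  0. ]), array([ 0.4, -0.2])])
frame top fl (array([0.51461583, 0.36379048, 0.17565813]), [array([-3.,  0.]), array([ 2.4, -1.6])])
front-right corner (array([0.55021121, 0.06139516, 0.06445643]), [array([-2.2, -0. ]), array([ 1.8, -0.7])])
[0.52956424 0.25753254 0.08      ]
[0.53096678 0.23459636 0.08      ]
[0.47712296 0.27367291 0.08      ]
[0.48070871 0.22002441 0.08      ]
```

jog_arm(moves=[[[0,0,-5.5],0,8.76],[[4.9,3.17,-2],0,8.76],[[4.9,3.17,-2],0,8.76],[[4.9,3.17,-1],0,8.76],[[4.9,3.17,0],0,8.76],[[4.9,3.17,0],0,8.76],[[4.9,3.17,0],0,8.76],[[4.9,3.17,0],0,8.76],[[4.9,3.17,0],-8,8.76],[[4.9,3.17,0],-8,8.76],[[0,0,0],-7.5,8.76],[[0,0,0],0,8.76]])

```text
time_s: 2.35
tcp_pos: [0.5561, 0.2151, 0.3314]
eef_rot: [180.0, 0.0, 2.9]
contact_force: [-0.6, 0.5, 0.3]
gripper_width: 0.0874
gripper_force: 0.0
```

Run:
```python
from h import *
print(get_state()['joints'])
p=shot('wrist'); np.savez('w1.npz',T=p['T'],mtx=p['mtx'],pixels=p['pixels'])
cv2.imwrite('pics/w1.png',cv2.resize(p['pixels'],(800,600),interpolation=cv2.INTER_CUBIC))
```

```text
[ 3.99139647e+01  1.03622929e+01  2.82210404e-01 -4.82194075e-03
 -7.99355688e+01  5.29469278e+01]
```

View pics/w1.png

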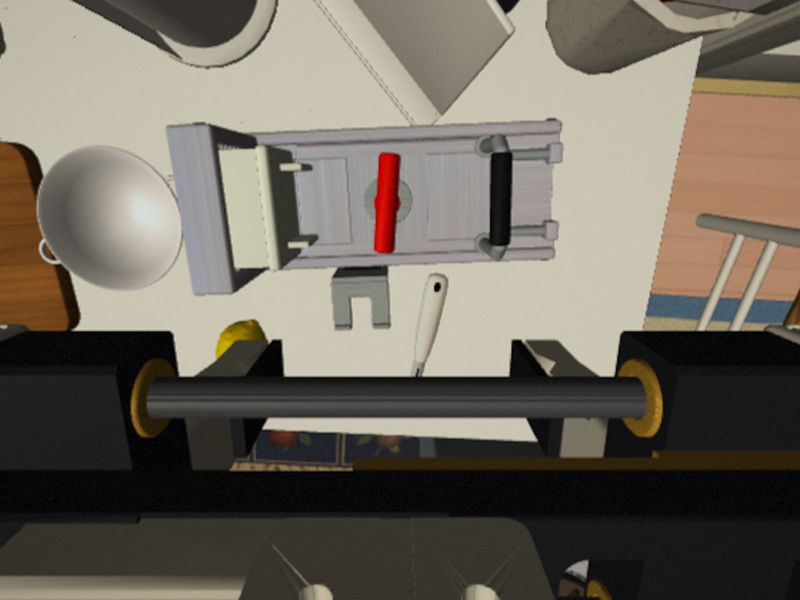

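The wrist view shows the red bar at ≈(387,203)/800-scale, the bracket arms at 333–352 and 371–390, the notch end at row ≈292 and front edge at ≈329, and the board's near top corner at ≈(513,30).

Run:
```python
from h import *
w=dict(np.load('w1.npz')); t=shot('top'); s=shot('scene')
k=1/1.42857
f=lambda u,z:np.round(atz(w,np.array(u)*k,z),4)
a=blob(w,'red');b=blob(t,'red');c=blob(s,'red'); print('pin',tri([(w,a[0]),(t,b[0]),(s,c[0])]),tri([(w,a[0]),(t,b[0])])[0])
e=[atz(w,u,.1325) for u in a[2]]; print('bar',e,np.degrees(np.arctan2(*(e[1]-e[0])[[1,0]])))
a=blob(w,'blk',np.array([501,197])*k);b=blob(t,'blk',(325,165)); print('grip',tri([(w,a[0]),(t,b[0])]),a)
e=[atz(w,u,.138) for u in a[2]]; print(e,np.degrees(np.arctan2(*(e[1]-e[0])[[1,0]])))
print('board top',tri([(w,np.array([513,30])*k),(t,(130+462/2.5,60+140/2.5)),(s,(100+650/2.5,140))]),'base',f((430,125),0.01))
print('notch front',f((332,330),.084),f((390,328),.084),'end',f((362,292),.08),'back corners',f((333,270),.08),f((388,268),.08))
print('flange',f((387,200),.079))
g=cv2.cvtColor(w['pixels'],cv2.COLOR_BGR2GRAY)
cv2.imwrite('pics/crop1.png',cv2.resize(w['pixels'][175:245,215:290],(750,700))[:600])
```

```text
Traceback (most recent call last):
  File "h.py", line 29, in blob
    i=max(idx,key=lambda i:st[i,4]) if near is None else min(idx,key=lambda i:np.hypot(*(c[i]-near)))
      ~~~^^^^^^^^^^^^^^^^^^^^^^^^^^
ValueError: max() iterable argument is empty
```

```bash
cat > m.py <<'E'
from h import *
w=dict(np.load('w1.npz')); t=shot('top'); s=shot('scene')
t['pixels']=cv2.imread('pics/top0.png'); s['pixels']=cv2.imread('pics/scene0.png')
k=1/1.42857
f=lambda u,z:np.round(atz(w,np.array(u)*k,z),4)
a=blob(w,'red');b=blob(t,'red');c=blob(s,'red'); print('pin',tri([(w,a[0]),(t,b[0]),(s,c[0])]),tri([(w,a[0]),(t,b[0])])[0],tri([(w,a[0]),(s,c[0])])[0])
e=[atz(w,u,.1325) for u in a[2]]; print('bar',e,np.degrees(np.arctan2(*(e[1]-e[0])[[1,0]])))
a=blob(w,'blk',np.array([501,197])*k);b=blob(t,'blk',(325,165));c=blob(s,'blk',(352,200)); print('grip',tri([(w,a[0]),(t,b[0]),(s,c[0])]),a)
e=[atz(w,u,.138) for u in a[2]]; print(e,np.degrees(np.arctan2(*(e[1]-e[0])[[1,0]])))
print('board top',tri([(w,np.array([513,30])*k),(t,(130+462/2.5,60+140/2.5)),(s,(100+650/2.5,140))]),'base',f((430,125),0.01))
print('notch front',f((332,330),.084),f((390,328),.084),'end',f((362,292),.08),'back corners',f((333,270),.08),f((388,268),.08))
print('flange',f((387,200),.079))
cv2.imwrite('pics/crop1.png',cv2.resize(w['pixels'][175:245,215:290],(750,700))[:600])
E
python3 m.py
```

```text
pin (array([0.60454314, 0.2278911 , 0.12657057]), [array([-0.2,  0.2]), array([ 0.1, -0.2]), array([-0.1,  0. ])]) [0.6046405  0.22796918 0.12367092] [0.60476149 0.2277532  0.12657747]
bar [array([0.64212648, 0.22689775, 0.1325    ]), array([0.56484071, 0.22829347, 0.1325    ])] 178.96539340169076
grip (array([0.61271146, 0.1368116 , 0.13570265]), [array([ 0.9, -0.4]), array([ 0.3, -0.1]), array([-0.8,  0. ])]) (array([349.86521739, 138.86413043]), np.int32(920), (array([350.89075096, 105.84133064]), array([348.86157463, 171.18203307])))
[array([0.64734386, 0.14106187, 0.138     ]), array([0.57618968, 0.13540489, 0.138     ])] -175.4543666346233
board top (array([0.69981513, 0.16446625, 0.23210856]), [array([-2.6,  2.9]), array([-0.3, -0.3]), array([ 1.1, -0.2])]) base [0.677 0.188 0.01 ]
notch front [0.4771 0.2752 0.084 ] [0.482  0.2189 0.084 ] end [0.5158 0.2474 0.08  ] back corners [0.536  0.2756 0.08  ] [0.5406 0.2235 0.08  ]
flange [0.6035 0.2273 0.079 ]
```

View pics/crop1.png

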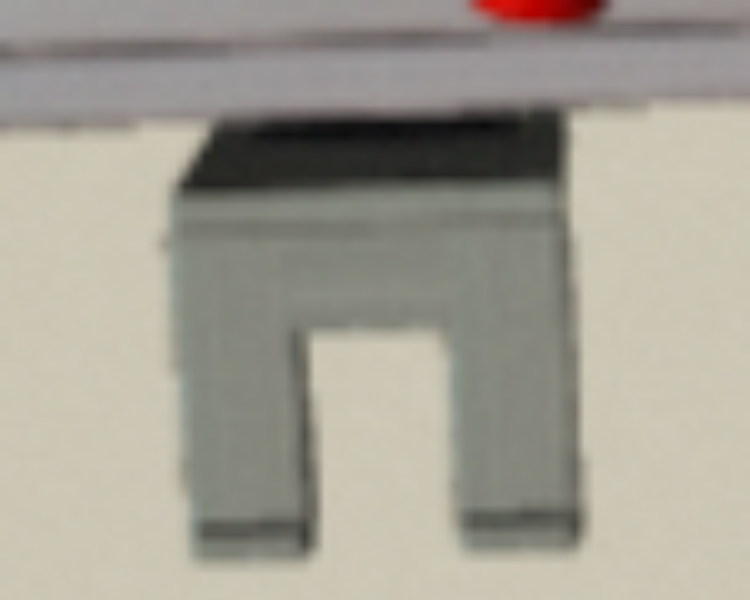

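jog_arm(moves=[[[1,-0.35,4],4.1,5],[[1,-0.35,4],0,5],[[1,-0.35,3],0,5],[[1,-0.35,2],0,5],[[0,0,0],0,5],[[0,0,0],0,5]])

```text
time_s: 3.35
tcp_pos: [0.5962, 0.2301, 0.2029]
eef_rot: [-180.0, -0.1, -1.1]
contact_force: [-0.6, 0.6, 1.0]
gripper_width: 0.0502
gripper_force: 0.0
```

```bash
cat >> m.py <<'E'
print('-----'); P=lambda u,z:atz(w,u,z)
E0=P((252.0,208),.08);F0=P((253.1,230.6),.084); print('seat est',E0,F0,np.linalg.norm(E0-F0))
for y in (4.5,5):
    d=np.array([np.cos(np.radians(y)),np.sin(np.radians(y)),0]); print(y,E0-.0095*d,F0+.023*d)
g=get_state(); print(g['tcp_pos'],g['eef_rot'])
w2=shot('wrist'); np.savez('w2.npz',T=w2['T'],mtx=w2['mtx'],pixels=w2['pixels'])
a=blob(w,'red');b=blob(w2,'red'); print(b)
print(tri([(w,a[0]),(w2,b[0])]),atz(w2,b[0],.1325))
e=[atz(w2,u,.1325) for u in b[2]]; print('bar',e,np.degrees(np.arctan2(*(e[0]-e[1])[[1,0]])))
E
python3 m.py | sed -n '/-----/,$p'
```

```text
-----
seat est [0.51057497 0.24921668 0.08      ] [0.47912891 0.246464   0.084     ] 0.03181873463232198
4.5 [0.50110426 0.24847132 0.08      ] [0.50205801 0.24826856 0.084     ]
5 [0.50111112 0.2483887  0.08      ] [0.50204139 0.24846859 0.084     ]
[0.59613888 0.23012761 0.20322639] [-1.79926179e+02 -1.15907747e-01 -1.09347350e+00]
(array([282.87018545, 204.83357109]), np.int32(2103), (array([283.1821233 , 155.95648771]), array([282.54361465, 256.0034694 ])))
(array([0.60523827, 0.22731689, 0.13389609]), [array([ 0.2, -0. ]), array([-0.3,  0.1])]) [0.60490771 0.22708198 0.1325    ]
bar [array([0.64221057, 0.22631556, 0.1325    ]), array([0.56232446, 0.2279569 , 0.1325    ])] -1.177031788595881
```

jog_arm(moves=[[[0.1,0.3,3],0,5],[[0,0,3],0,5],[[0,0,2],0,5],[[0,0,1.2],0,5],[[0,0,0],0,5],[[0,0,0],0,1],[[0,0,0],0,1],[[0,0,0],0,1],[[0,0,0],0,1],[[0,0,0],0,1]], newtons=25)

```text
time_s: 4.75
tcp_pos: [0.5969, 0.2266, 0.11]
eef_rot: [180.0, -0.0, -1.1]
contact_force: [0.5, -2.2, 4.5]
gripper_width: 0.0198
gripper_force: 25.0
```

jog_arm(moves=[[[0,0,-0.3],0,1],[[0,0,-0.3],0,1],[[0,0,0],0,1],[[0,0,0],0,1]])

```text
time_s: 5.25
tcp_pos: [0.5966, 0.2268, 0.1155]
eef_rot: [180.0, 0.0, -1.1]
contact_force: [-0.2, 0.1, -2.1]
gripper_width: 0.0202
gripper_force: 25.0
```

jog_arm(moves=[[[0,0,-0.1],0,1],[[0,0,0],0,1],[[0,0,0],0,1]])

```text
time_s: 5.62
tcp_pos: [0.5962, 0.2265, 0.1158]
eef_rot: [180.0, 0.1, -1.1]
contact_force: [0.3, -0.6, -9.2]
gripper_width: 0.0199
gripper_force: 25.0
```

jog_arm(moves=[[[0,0.09,0],-6,1],[[0,0.09,0],-6,1],[[0,0.09,0],-6,1],[[0,0,0],0,1],[[0,0,0],0,1]])

```text
time_s: 6.25
tcp_pos: [0.5964, 0.2239, 0.116]
eef_rot: [180.0, 0.1, 16.8]
contact_force: [0.4, 0.5, -9.6]
gripper_width: 0.0197
gripper_force: 25.0
```

jog_arm(moves=[[[0,0.09,0],-6,1],[[0,0,0],0,1],[[0,0,0],0,1]])

```text
time_s: 6.62
tcp_pos: [0.5968, 0.2231, 0.1161]
eef_rot: [-180.0, 0.1, 22.7]
contact_force: [0.3, 0.1, -10.6]
gripper_width: 0.0197
gripper_force: 25.0
```

jog_arm(moves=[[[0,0.08,0],-5,1],[[0,0,0],0,1],[[0,0,0],0,1]])

```text
time_s: 7.0
tcp_pos: [0.5973, 0.2225, 0.1164]
eef_rot: [-180.0, 0.0, 27.7]
contact_force: [0.1, -0.2, -11.4]
gripper_width: 0.02
gripper_force: 25.0
```

jog_arm(moves=[[[0,0.08,0],-5,1],[[0,0,0],0,1],[[0,0,0],0,1]])

```text
time_s: 7.38
tcp_pos: [0.5981, 0.222, 0.1168]
eef_rot: [180.0, -0.0, 32.8]
contact_force: [0.4, 0.8, -8.6]
gripper_width: 0.0199
gripper_force: 25.0
```

jog_arm(moves=[[[0,0.08,0],-5,1],[[0,0,0],0,1],[[0,0,0],0,1]])

```text
time_s: 7.75
tcp_pos: [0.5988, 0.2215, 0.1176]
eef_rot: [180.0, -0.1, 37.8]
contact_force: [-0.8, 1.1, -1.9]
gripper_width: 0.0199
gripper_force: 25.0
```

jog_arm(moves=[[[0,0.08,0],-5,1],[[0,0,0],0,1],[[0,0,0],0,1]])

```text
time_s: 8.12
tcp_pos: [0.5991, 0.2207, 0.1171]
eef_rot: [180.0, -0.0, 42.8]
contact_force: [-0.7, 0.6, -0.8]
gripper_width: 0.0201
gripper_force: 25.0
```

jog_arm(moves=[[[0,0,-0.3],0,1],[[0,0,-0.3],0,1],[[0,0,0],0,1]])

```text
time_s: 8.5
tcp_pos: [0.599, 0.2206, 0.123]
eef_rot: [180.0, -0.0, 42.9]
contact_force: [-0.8, 0.7, 0.7]
gripper_width: 0.0203
gripper_force: 25.0
```

jog_arm(moves=[[[0,0,-0.8],0,1],[[0,0,-0.8],0,1],[[0,0,-1],0,1],[[0,0,-1],0,1],[[0,0,-1],0,1],[[0,0,-0.6],0,1],[[0,0,0],0,1],[[0,0,0],0,1]])

```text
time_s: 9.5
tcp_pos: [0.5985, 0.2204, 0.1742]
eef_rot: [-180.0, 0.0, 42.9]
contact_force: [-0.1, 0.0, -1.8]
gripper_width: 0.0199
gripper_force: 25.0
```

Run:
```python
from h import *
p=shot('wrist'); s=shot('scene'); print(get_state()['joints'])
x=np.hstack([p['pixels'][60:340,100:460],s['pixels'][80:360,180:500]])
cv2.imwrite('pics/lift.png',cv2.resize(x,(800,330)))
```

```text
[ 3.77083437e+01  1.91967159e+01 -8.40935597e+00 -5.61356080e-03
 -6.24422137e+01  9.51931745e+01]
```

View pics/lift.png

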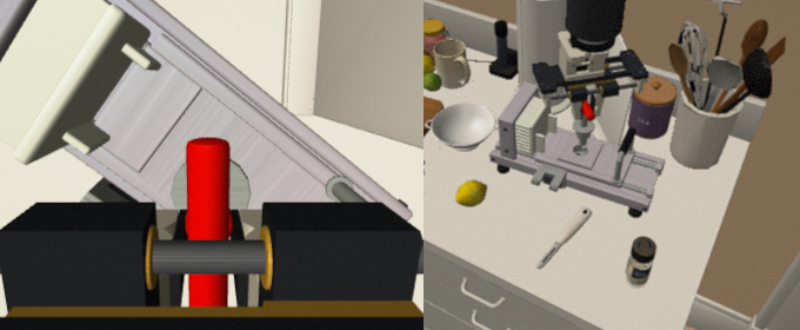

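```bash
cat > mv.py <<'E'
from h import *
import sys
g=get_state(); T=np.array(g['tcp_pos']); yaw=np.radians(g['eef_rot'][2])
X=np.array([np.cos(yaw),np.sin(yaw)]);Y=np.array([np.sin(yaw),-np.cos(yaw)])
off=float(sys.argv[1])
S=np.array([.5015,.2484]); d=np.array([np.cos(np.radians(4.8)),np.sin(np.radians(4.8))])
pin=T[:2]+off*X; print('yaw',np.degrees(yaw),'tcp',T,'pin',pin,'seat-rel',(pin-S)@d,(pin-S)@[-d[1],d[0]])
for a in (-.048,0.): v=S+a*d-pin; print(a,'tool cm',100*v@X,100*v@Y)
E
python3 - <<'E'
from h import *
p=shot('wrist'); g=get_state(); b=blob(p,'red'); print(b)
T=np.array(g['tcp_pos']);yaw=np.radians(g['eef_rot'][2])
hsv=cv2.cvtColor(p['pixels'],cv2.COLOR_BGR2HSV).astype(int); m=((hsv[...,0]<8)|(hsv[...,0]>172))&(hsv[...,1]>150)&(hsv[...,2]>60)
ys,xs=np.nonzero(m); sel=ys<ys.min()+40; top=ys.min(); cx=xs[sel].mean(); print(top,cx,xs[ys==top+15].min(),xs[ys==top+15].max())
for h in (.019,.024,.0275):
    v=atz(p,(cx,top),T[2]+h)[:2]-T[:2]; print(h,v@[np.cos(yaw),np.sin(yaw)],v@[np.sin(yaw),-np.cos(yaw)])
E
python3 mv.py .0085
```

```text
(array([276.23909532, 221.15928918]), np.int32(3095), (array([276.21090422, 176.99667363]), array([276.26580942, 263.00812884])))
177 276.43123209169056 259 294
0.019 0.04661100319148511 -0.001488907370982819
0.024 0.04746829859908321 -0.0014736548854651596
0.0275 0.04806840538440182 -0.0014629781456027894
yaw 42.89732531901496 tcp [0.59859027 0.22038351 0.17409711] pin [0.60481716 0.22616935] seat-rel 0.10109459618688565 -0.03079804368171369
-0.048 tool cm -9.832968735887986 -11.62281837191659
0.0 tool cm -6.0555423731702085 -8.66122250579226
```

jog_arm(moves=[[[0,0,-1],0,1],[[-1.4,-1.66,0],0,1],[[-1.4,-1.66,0],0,1],[[-1.4,-1.66,0],0,1],[[-1.4,-1.66,0],0,1],[[-1.4,-1.66,0],0,1],[[-1.4,-1.66,0],0,1],[[-1.4,-1.66,0],0,1],[[0,0,0],0,1],[[0,0,0],0,1]])

```text
time_s: 10.9
tcp_pos: [0.4481, 0.2393, 0.1851]
eef_rot: [180.0, -0.1, 42.9]
contact_force: [0.4, -0.1, -1.3]
gripper_width: 0.0199
gripper_force: 25.0
```

```bash
python3 mv.py .0085
python3 - <<'E'
from h import *
p=shot('wrist'); np.savez('w3.npz',T=p['T'],mtx=p['mtx'],pixels=p['pixels'])
cv2.imwrite('pics/w3.png',cv2.resize(p['pixels'][60:330,100:460],(800,600),interpolation=cv2.INTER_CUBIC))
d=np.array([np.cos(np.radians(4.8)),np.sin(np.radians(4.8)),0]);S=np.array([.5015,.2484,.08])
print(proj(p,S+.0095*d),proj(p,S-.023*d+[0,0,.004]))
E
```

```text
yaw 42.93517731222168 tcp [0.44812832 0.23926509 0.1850888 ] pin [0.45435138 0.24505504] seat-rel -0.04726315927915613 0.0006120626996180467
-0.048 tool cm -0.0957526806589602 0.0026408536872823906
0.0 tool cm 3.679716303527235 2.966731599505982
[320.84725435 144.96999843] [296.77007574 175.88744653]
```

View pics/w3.png

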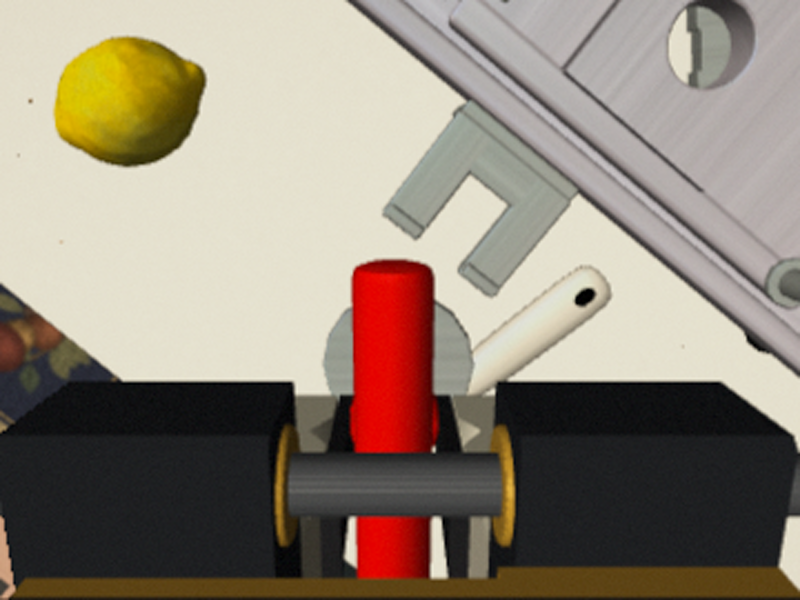

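Run:
```python
from h import *
p=dict(np.load('w3.npz')); T=np.array(get_state()['tcp_pos']);yaw=np.radians(42.93)
X=np.array([np.cos(yaw),np.sin(yaw)]);Y=np.array([np.sin(yaw),-np.cos(yaw)])
q=lambda u:np.array(u)/2.2222+[100,60]
def tool(u,z): v=atz(p,q(u),z)[:2]-T[:2]; return np.round([v@X*100,v@Y*100],2)
zf=T[2]+.019-.0535
print('flange L,R',tool((323,357),zf),tool((473,357),zf))
b=blob(p,'red'); print('bar', [np.round(100*np.array([ (atz(p,u,T[2]+.024)[:2]-T[:2])@A for A in (X,Y)]),2) for u in b[2]])
e=tool((488,190),.08);f=tool((439.3,253.7),.084);f2=tool((439,254),.084); print('end',e,'front',f,f2)
a=np.radians(4.8)-yaw; d=np.array([np.cos(a),-np.sin(a)]); print('d tool',d,'measured',(e-f)/np.linalg.norm(e-f),np.linalg.norm(e-f))
print('seat from end',e-.95*d,'from front',f+2.3*d)
```

```text
flange L,R [ 0.85 -2.23] [0.85 2.21]
bar [array([ 4.74, -0.17]), array([ 0.6 , -0.19])]
end [5.23 3.43] front [2.87 1.6 ] [2.86 1.59]
d tool [0.78661183 0.61744783] measured [0.79025289 0.61278085] 2.986385775481795
seat from end [4.48271876 2.84342456] from front [4.67920722 3.02013001]
```

jog_arm(moves=[[[0,0,1.3],0,1],[[0,0,1.3],0,1],[[0,0,1.25],0,1],[[0,0,0],0,1],[[0.6,0.47,0],0,1],[[0.6,0.47,0],0,1],[[0.5,0.39,0],0,1],[[0.4,0.32,0],0,1],[[0.4,0.32,0],0,1],[[0,0,0],0,1],[[0,0,0],0,1]])

```text
time_s: 12.32
tcp_pos: [0.4795, 0.2414, 0.146]
eef_rot: [-180.0, 0.0, 42.9]
contact_force: [-0.3, -0.2, -0.9]
gripper_width: 0.0199
gripper_force: 25.0
```

```bash
python3 mv.py .0085
python3 - <<'E'
from h import *
print(get_state()['moment'])
p=shot('wrist'); s=shot('scene')
x=np.hstack([cv2.resize(p['pixels'][80:280,180:400],(440,400)),cv2.resize(s['pixels'][170:270,240:330],(360,400),interpolation=cv2.INTER_CUBIC)])
cv2.imwrite('pics/ins.png',x)
E
```

```text
yaw 42.891392952802214 tcp [0.4794851  0.24137777 0.14600297] pin [0.48571259 0.24716296] seat-rel -0.015835558106541903 8.835649261356216e-05
-0.048 tool cm -2.5368815566802585 -1.9773273020038529
0.0 tool cm 1.24085142741975 0.9838774360787474
[-0.0835948  -0.02751219 -0.01069384]
```

View pics/ins.png

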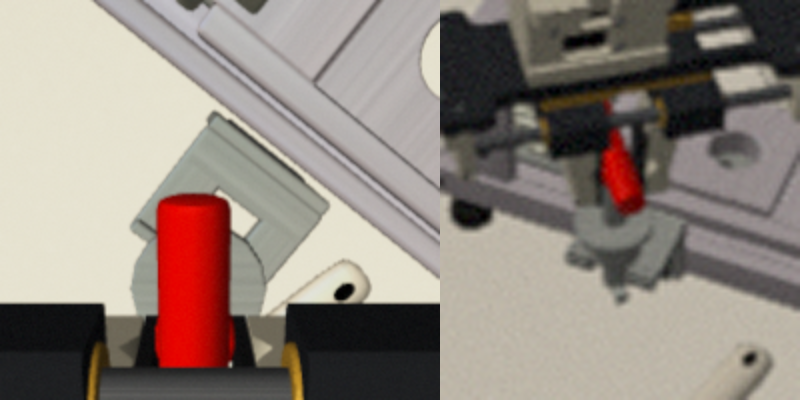

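The shank stands in the notch mouth, centred with no contact force. I'll go on to the seat.

jog_arm(moves=[[[0.31,0.25,0],0,1],[[0.31,0.25,0],0,1],[[0.31,0.25,0],0,1],[[0.31,0.25,0],0,1],[[0,0,0],0,1],[[0,0,0],0,1]])

```text
time_s: 13.18
tcp_pos: [0.4954, 0.2425, 0.146]
eef_rot: [-180.0, 0.0, 42.9]
contact_force: [-0.2, -0.7, -1.3]
gripper_width: 0.0202
gripper_force: 25.0
```

jog_arm(moves=[[[0,0,0.2],0,1],[[0,0,0.2],0,1],[[0,0,0.2],0,1],[[0,0,0],0,1],[[0,0,0],0,1]])

```text
time_s: 13.8
tcp_pos: [0.4955, 0.2427, 0.1401]
eef_rot: [180.0, -0.0, 42.9]
contact_force: [0.6, -0.1, -2.4]
gripper_width: 0.0202
gripper_force: 25.0
```

jog_arm(moves=[[[0,0,0.1],0,1],[[0,0,0.1],0,1],[[0,0,0],0,1],[[0,0,0],0,1]])

```text
time_s: 14.3
tcp_pos: [0.4955, 0.2426, 0.1381]
eef_rot: [-180.0, 0.0, 42.9]
contact_force: [-0.2, 0.0, -1.6]
gripper_width: 0.02
gripper_force: 25.0
```

jog_arm(moves=[[[0,0,0.1],0,1],[[0,0,0],0,1],[[0,0,0],0,1]])

```text
time_s: 14.68
tcp_pos: [0.496, 0.2428, 0.1377]
eef_rot: [180.0, -0.1, 42.9]
contact_force: [0.5, -0.8, 5.2]
gripper_width: 0.02
gripper_force: 25.0
```

jog_arm(moves=[[[0,0,0],0,3],[[0,0,0],0,4],[[0,0,0],0,5],[[0,0,0],0,5],[[0,0,-1.5],0,5],[[0,0,-2.5],0,5],[[0,0,-4],0,5],[[0,0,-5],0,5],[[-4,0,0],0,5],[[-3,0,0],0,5],[[0,0,0],0,5],[[0,0,0],0,5]])

```text
time_s: 16.18
tcp_pos: [0.4447, 0.1953, 0.2681]
eef_rot: [180.0, -0.1, 42.9]
contact_force: [-0.4, -0.2, -0.4]
gripper_width: 0.05
gripper_force: 0.0
```

Run:
```python
from h import *
p=shot('wrist'); s=shot('scene');g=get_state(); print(g['tcp_pos'],g['eef_rot'],g['joints'])
w=blob(p,'red'); r=blob(s,'red'); print(w,r,tri([(p,w[0]),(s,r[0])]),atz(p,w[0],.16))
print([blob(p,'red')[2]])
cv2.imwrite('pics/park.png',np.hstack([cv2.resize(p['pixels'][40:290,130:430],(440,367)),cv2.resize(s['pixels'][150:270,230:348],(360,367),interpolation=cv2.INTER_CUBIC)]))
```

```text
[0.44471246 0.19540229 0.26731158] [ 1.79993024e+02 -1.36974480e-02  4.29064945e+01] [ 4.69838563e+01  8.79968113e-01 -1.86528362e+01  8.41700485e-03
 -7.04540291e+01  8.59198223e+01]
(array([278.72138788, 112.38995339]), np.int32(1931), (array([278.44446651,  63.97457899]), array([279.00527311, 162.02284864]))) (array([287.28658537, 208.74390244]), np.int32(164), (array([283.11220633, 198.13644008]), array([291.54761801, 219.57155922]))) (array([0.50378914, 0.2480855 , 0.14517239]), [array([1.6, 0.5]), array([-0.7, -0. ])]) [0.50273615 0.24909514 0.16      ]
[(array([278.44446651,  63.97457899]), array([279.00527311, 162.02284864]))]
```

View pics/park.png

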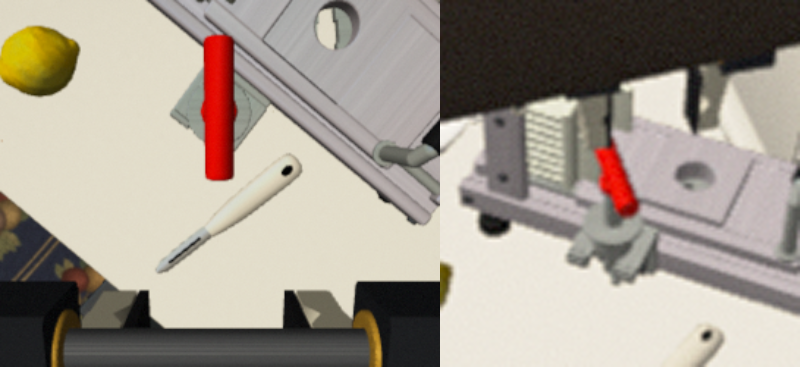

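jog_arm(moves=[[[0,0,0],9.5,5],[[0,0,0],9.5,5],[[0,0,0],9.5,5],[[0,0,0],9.6,5],[[3.25,1.45,0],0,5],[[3.25,1.45,0],0,5],[[3.25,1.45,0],0,5],[[3.25,1.45,1],0,5],[[3.25,1.45,3],0,5],[[0,0,2],0,5],[[0,0,0],0,5],[[0,0,0],0,5]])

```text
time_s: 17.77
tcp_pos: [0.6128, 0.1367, 0.2078]
eef_rot: [180.0, -0.0, 4.8]
contact_force: [-0.7, -0.4, 1.1]
gripper_width: 0.0502
gripper_force: 0.0
```

Run:
```python
from h import *
g=get_state();p=shot('wrist'); print(g['tcp_pos'],g['eef_rot'])
x=proj(p,np.array([.6127,.1368,.138])); print(x)
b=blob(p,'blk',x); print(b,atz(p,b[0],.138),[atz(p,u,.138) for u in b[2]])
q=dict(np.load('w1.npz')); a=blob(q,'blk',(350,138)); print(tri([(q,a[0]),(p,b[0])]))
t=shot('top'); r=blob(t,'red'); print('pin top', r,atz(t,r[0],.163))
```

```text
[0.61275991 0.13665709 0.20775692] [ 1.79987082e+02 -3.74759544e-02  4.83101518e+00]
[278.80825621 216.29776976]
(array([278.51827605, 215.54937261]), np.int32(1833), (array([278.39752889, 171.97672903]), array([278.64426855, 261.01484164]))) [0.61328351 0.13707517 0.138     ] [array([0.64703962, 0.14005514, 0.138     ]), array([0.57519901, 0.13371308, 0.138     ])]
(array([0.61205913, 0.1370897 , 0.13352023]), [array([0.1, 0.1]), array([-0.2, -0.2])])Traceback (most recent call last):
  File "<stdin>", line 6, in <module>
  File "h.py", line 29, in blob
    i=max(idx,key=lambda i:st[i,4]) if near is None else min(idx,key=lambda i:np.hypot(*(c[i]-near)))
      ~~~^^^^^^^^^^^^^^^^^^^^^^^^^^
ValueError: max() iterable argument is empty
```

jog_arm(moves=[[[0,0,3],0,5],[[0,0,3],0,5],[[0,0,2],0,5],[[0,0,1.2],0,5],[[0,0,0],0,5],[[0,0,0],0,1],[[0,0,0],0,1],[[0,0,0],0,1],[[0,0,0],0,1],[[0,0,0],0,1]])

```text
time_s: 19.12
tcp_pos: [0.6124, 0.1359, 0.1154]
eef_rot: [180.0, -0.0, 4.8]
contact_force: [0.3, -3.2, 3.1]
gripper_width: 0.0162
gripper_force: 25.0
```

jog_arm(moves=[[[0,0.8,0],0,1],[[0,0.8,0],0,1],[[0,0.8,0],0,1],[[0,0.8,0],0,1],[[0,0.8,0],0,1],[[0,0.8,0],0,1],[[0,0.8,0],0,1],[[0,0.8,0],0,1],[[0,0.4,0],0,1],[[0,0,0],0,1],[[0,0,0],0,1]])

```text
time_s: 20.5
tcp_pos: [0.6185, 0.0678, 0.1153]
eef_rot: [179.9, -0.0, 4.8]
contact_force: [3.4, -2.9, 5.9]
gripper_width: 0.0162
gripper_force: 25.0
```

jog_arm(moves=[[[0,0.1,0],0,1],[[0,0.1,0],0,1],[[0,0.1,0],0,1],[[0,0,0],0,1],[[0,0,0],0,1]])

```text
time_s: 21.12
tcp_pos: [0.6186, 0.0663, 0.1153]
eef_rot: [-180.0, -0.1, 4.8]
contact_force: [2.1, 2.2, 5.6]
gripper_width: 0.0161
gripper_force: 25.0
```

jog_arm(moves=[[[0,0,0],0,3],[[0,0,0],0,5],[[0,0,0],0,5],[[0,0,0],0,5],[[0,0,-2],0,5],[[0,0,-4],0,5],[[0,0,-5],0,5],[[-4,0,-3],0,5],[[-4,0,-3],0,5],[[-3,-3,0],0,5],[[0,0,0],0,5],[[0,0,0],0,5]])

```text
time_s: 22.62
tcp_pos: [0.5061, 0.0863, 0.2852]
eef_rot: [-180.0, -0.0, 4.8]
contact_force: [0.3, 0.6, 0.5]
gripper_width: 0.0501
gripper_force: 0.0
```

Run:
```python
from h import *
g=get_state();p=shot('wrist'); print(g['tcp_pos'])
b=blob(p,'red'); print('pin',atz(p,b[0],.16)); x=proj(p,np.array([.6186,.0665,.138])); c=blob(p,'blk',x); print('grip',atz(p,c[0],.138))
q=dict(np.load('w1.npz')); 
s=shot('scene');r=blob(s,'red');print(r[1],tri([(p,b[0]),(s,r[0])]))
cv2.imwrite('pics/fin.png',np.hstack([cv2.resize(p['pixels'][:330],(440,260)),cv2.resize(s['pixels'][130:290,220:440],(357,260))]))
```

```text
[0.50606884 0.08629975 0.28520878]
pin [0.50249947 0.24960352 0.16      ]
grip [0.61925014 0.06834539 0.138     ]
200 (array([0.50149344, 0.24924155, 0.15572265]), [array([2.9, 0.1]), array([-0.8, -0.8])])
```

View pics/fin.png

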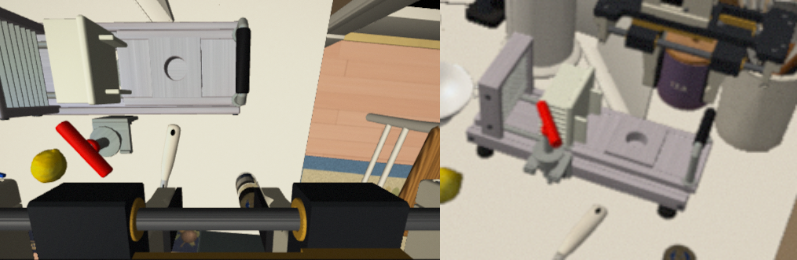

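The pin hangs upright in the bracket (bar height ≈ 0.156) and the pusher is fully back.

```bash
python3 -c "from plant import close_job; print(close_job())"
```

```text
the job is handed in; nothing more can be done
None
```

The red pin is out and hanging upright in the bracket notch, let go, and the white pusher is pulled back to its stop (about 70 mm of travel); I handed the job in at about 23 s of the allowed 64 s, and hand-in gave no verdict.

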